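# Close up the row of parts cases on the repair bench shelf

## Robot

A 6-joint arm with a two-finger parallel gripper is mounted at the origin on the work surface. World frame = base frame: x ahead of the robot, y to its left, z up, the work surface at z = 0. Lengths are in m, angles in degrees, forces in N, time in s.
With the tool pointing down it reaches from about 0.375 to 0.9 m from the base axis. Payload 3.1 kg.
Tool frame: the origin (TCP) lies on the centre line of the jaws, within the pads' length; the fingertips stand finger_overhang ahead of it and the grasp point (between the pads) lies 5 mm behind it (finger_overhang is the distance from the TCP to the fingertips, in m); z points along the fingers, y is the line along which they close (so a half turn about z gives the same grasp; the last joint's range is limited). The gripper opens to 87 mm and grips with 3 to 60 N. Pads are 19 mm wide; open, the fingers measure 117 mm over their backs; the gripper's body (75 mm by 190 mm) begins 51 mm behind the grasp point.
Start: joints at [-79.269, 30.224, 82.088, -0, 67.689, -10.227], TCP at [0.224, -0.584, 0.216] pointing down, gripper open.
Joint ranges: [-176.69, 176.69], [-43.24, 126.21], [12.49, 139.97], [-82, 262], [0, 151.66], [-163.58, 163.58]. Speed limits (degrees/s): [159.86, 159.86, 180, 180, 180, 180].

## Interface

Orientations are given as a 3x3 rotation matrix whose columns are the frame's x, y, z axes.
In Python, from rig import read_state, capture, calibration, hand_in, finger_overhang gives the robot as it stands.
- The arm moves only by the tool send_rows, never from a script. Its argument "plan" is a list of rows, each a list of 5 numbers: the closure in counts, from 0 (fully open) to 255 (shut), then the shift along the tool's x, y, z in m, then the turn about the tool's z in rad. A call has 1 to 20 rows; each row shifts and turns the commanded pose from where the row before left it, along the tool's axes as they then stand; what a row does not reach is not made up. A row lasts 1/12 s, in which the tool goes at most 41.7 mm and 7.16 degrees, less where a joint would pass 70% of its speed; a pose out of reach is approached as far as the arm can. A call is refused whole if a number of a shift passes 0.0417 or a number of a turn 0.125, either way. A call with a gripper value outside its range is refused whole. The fingers move at their own pace and stop on an object; the grip force is fixed at half the most. Time passes only in rows, so rows that do not move let the fingers close. It gives the time, the measured TCP pose, the force, the opening and the grip force at its end, in the units of the state.
- read_state(): the state, without advancing time (a new reading comes with each control period).
- capture(name): name is "side" or "top"; returns (picture, depth): 400x640x3 uint8, blue, green, red; 400x640 float32, m along the optical axis (not along the pixel's ray), 0 where there is no reading.
- calibration(name): a dict with "fx", "fy", "cx", "cy" (pixels), "xyz" and "rotation" of the camera in the world. Camera axes: x right, y down, z forward; pixel columns grow to the right and rows downward; lengths in m; the calibration is good to about 2 mm. A picture is of the moment at which its call begins. calibration takes no time and is no camera call.
- hand_in(): hands the job in; it is judged then, once.
The state is a dict: "time_s": time; "joint_positions": joint angles; "qvel": joint speeds; "tau": joint torques, N m; "position": TCP position; "tcp_rot": TCP orientation; "force": force on the tool from outside, world axes, zero at the start; "moment": the same for the moment, N m; "opening": opening from 0.0 (shut) to 1.0 (fully open); "grasp_force": force on a finger pad.
Only numpy, scipy, OpenCV 4.12 (cv2) and the standard library are available. Lean on these libraries where they do the work, as an engineer would, in place of code of your own. Each camera call takes 0.05 s, during which the arm holds its last target. There are 200 camera calls.

## Task

Stand the stray parts case from the table on edge on the little shelf, between the leaning case and the bookend, and let go. Then make one neat row: all four cases upright, side by side, squared up and pushed right back against the rear rail, with the bookend slid up until the whole row has been pressed firmly together, without a gap, against the fixed end plate and held so for a moment (firm, not crushing). Leave the bookend there and everything else on the table where it stands.

Things in the scene. Friction and masses are not known exactly. Their poses are not given: they have to be found in the camera images.
- shelf: Low plywood bench shelf fixed to the table. Origin on the table under the board's centre; its x points away from the robot, its y along the row, z up. Board 160 mm (x) by 400 mm (y), top face 45 mm above the origin. A rear rail along the far edge, 25 mm high, has its inner face at x = +60 mm, so a case pushed right back has its origin at x = +10 mm. The front is open.
- end_plate: Fixed plywood plate closing the +y end of the shelf from shelf x = -25 to +60 mm, 16 mm thick, 85 mm tall. Origin: on the board, at the foot of the inner face, at shelf x = 0, y = +180 mm; the inner face looks to shelf -y. A firm press is 3 N or more arriving here for a moment (0.15 s), which takes about 12 to 18 N held on the bookend; over 35 N here would crack the cases.
- bookend (a joint): Sliding wooden bookend at the shelf's -y end, 60 mm (x) by 18 thick by 80 tall. Value in m, travelled towards the end plate; inner face at shelf y = -120 mm + value. It stays where left. Sliding takes 2 N plus the friction of the cases it pushes (3 to 10 N for all four). About 0.172 with four upright cases packed tight.
- bookend_face (a point): Centre of the foot of the bookend's inner face (the one towards the cases), on the board. Its outer face is 18 mm behind this, towards shelf -y, and is free to be pushed.
- case_a: Flat closed assortment case, grey plastic with clear windows, on edge like a book: 100 mm deep (its x), 32 thick (y), 82 tall (z), about 0.12 kg; all four alike, either end may face front. Origin: centre of the 100 x 32 underside. Stands on the shelf next to the end plate, with gaps, pulled a little forward.
- case_b: Flat closed assortment case, grey plastic with clear windows, on edge like a book: 100 mm deep (its x), 32 thick (y), 82 tall (z), about 0.12 kg; all four alike, either end may face front. Origin: centre of the 100 x 32 underside. Stands on the shelf next after case_a, with a gap, pulled a little forward.
- case_c: Flat closed assortment case, grey plastic with clear windows, on edge like a book: 100 mm deep (its x), 32 thick (y), 82 tall (z), about 0.12 kg; all four alike, either end may face front. Origin: centre of the 100 x 32 underside. Starts leaning by about 30 degrees, its top edge resting on the side of case_b; a push at its foot towards the end plate slides it upright.
- case_d: Flat closed assortment case, grey plastic with clear windows, on edge like a book: 100 mm deep (its x), 32 thick (y), 82 tall (z), about 0.12 kg; all four alike, either end may face front. Origin: centre of the 100 x 32 underside. Stray: on the table in front of the shelf, in line with the mug and jar. Its room on the shelf, at least 95 mm wide, lies between the foot of case_c and the bookend.
- mug: Bystander: white mug, 76 mm across, 85 mm tall, origin under its centre, on the table in front of the shelf.
- jar: Bystander: glass jar with steel lid, 66 mm across, 85 mm tall, origin under its centre, on the table in front of the shelf.
- screwdriver: Bystander: screwdriver lying on the table to the robot's left, about 200 mm long.
- hammer: Bystander: hammer lying on the table to the right, about 300 mm long.
- tape: Bystander: roll of black tape lying on the table in front of the shelf, 90 mm across, 24 mm high.
- bowl: Bystander: steel bowl to the left of the shelf, 130 mm across, 55 mm high.
Things that resemble listed ones, but are neither listed nor needed, are in the scene too. What is shaped like the case_c but brown or yellow is not meant. What is shaped like the case_d but orange is not meant.

How it is judged:
By the outcome, as a careful person would: the job done as asked, in the order asked, and still so for the second after the job is handed in, with the robot touching nothing.
It also fails if it takes over 67 s, if anything falls off the work surface, if the arm or the gripper's body presses on something with over 40 N, if the wrist force passes 120 N, or if a joint passes its speed limit or range.

## Working session

There is one attempt and no reset: what is moved stays moved. The work goes in short steps, Python scripts to look and compute and a tool call to move; the robot and the scene stay as the last step left them, time stands still between calls to the robot, and variables do not carry over. Pictures are saved under pics/ and viewed, at most 10 in all, crops included, and the job is handed in when it is done.

Besides the shell and the picture viewer there is one more tool, called after "Emit:" by a JSON object that holds its "fn" and its "kwargs", one argument or row to a line. send_rows: Moves the arm, as the interface text tells. Its arguments: {"type":"object","properties":{"plan":{"type":"array","items":{"type":"array","items":{"type":"number"}}}},"required":["plan"]}

```bash
ls; mkdir -p pics; python3 - <<'E'
from rig import *
import cv2,numpy as np
s=read_state();print(s['position'],np.round(s['tcp_rot'],3),finger_overhang,s['opening'])
for n in('side','top'):
    p,d=capture(n);cv2.imwrite(f'pics/{n}0.png',p);np.save(f'{n}0.npy',d);c=calibration(n);print(n,c)
E
```

```text
pics
[ 0.22344395 -0.58289915  0.21466295] [[ 0.934  0.358 -0.   ]
 [ 0.358 -0.934  0.002]
 [ 0.    -0.002 -1.   ]] 0.014 1.0011138230606516
side {'fx': 516.2561899697926, 'fy': 516.2561899697926, 'cx': 318.10895831014074, 'cy': 192.7868108768399, 'xyz': array([-0.06628147,  1.09238116,  0.91260363]), 'rotation': array([[-0.87031367, -0.27596625,  0.40791758],
       [-0.49249205,  0.49168354, -0.71812177],
       [-0.00238899, -0.82588736, -0.56383009]])}
top {'fx': 513.2931099856446, 'fy': 513.2931099856446, 'cx': 323.1281878808551, 'cy': 192.9903323696707, 'xyz': array([0.21245226, 0.00368481, 1.65486413]), 'rotation': array([[-0.02295392, -0.97431503,  0.22401637],
       [-0.99971213,  0.02080445, -0.01195104],
       [ 0.00698355, -0.2242262 , -0.9745121 ]])}
```

View pics/top0.png

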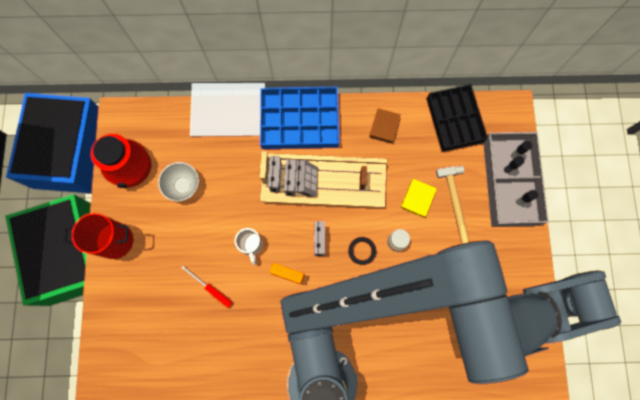

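View pics/side0.png

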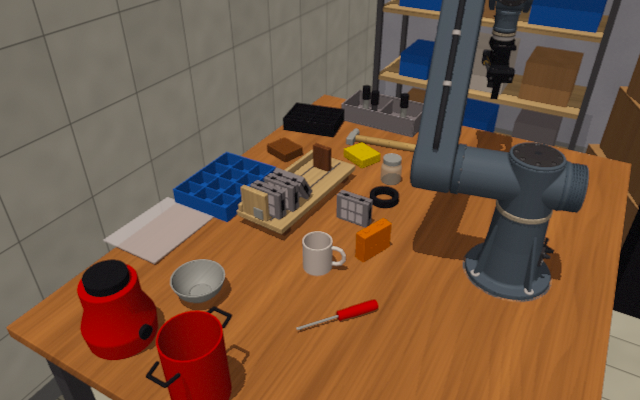

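The top view shows three grey cases on the shelf at about (272,175), (291,177) and (308,178). The bookend is at (365,178). A grey case stands on edge at (320,238) between the mug (249,241) and the jar (400,240). The lookalikes are orange (287,273), yellow (419,197) and brown (385,125). Only the grey case at (320,238) fits case_d, because it is grey and in line with the mug and jar. I'll confirm it in a crop and measure.

```bash
cat > h.py <<'E'
import cv2,numpy as np
from rig import *
def cloud(n,d):
    c=calibration(n);v,u=np.mgrid[:400,:640]
    P=np.stack([(u-c['cx'])/c['fx']*d,(v-c['cy'])/c['fy']*d,d],-1)@c['rotation'].T+c['xyz']
    P[d==0]=np.nan
    return P
def rect(P,m):
    q=P[m][:,:2].astype(np.float32)*1000
    r=cv2.minAreaRect(q);return np.round(r[0],1),np.round(r[1],1),round(r[2],1),len(q)
E
python3 - <<'E'
from h import *
p=cv2.imread('pics/top0.png');s=cv2.imread('pics/side0.png')
a=cv2.resize(p[145:265,230:420],None,fx=4,fy=4,interpolation=2)[:, :760]
b=cv2.resize(s[130:240,230:420],None,fx=4,fy=4,interpolation=2)
cv2.imwrite('pics/crop1.png',a);cv2.imwrite('pics/crop2.png',b)
for n in('top','side'):
    P=cloud(n,np.load(n+'0.npy'));z=P[...,2]
    print(n,'table z',np.nanmedian(z[290:310,150:170]) if n=='top' else np.nanmedian(z[330:350,400:420]))
    def comps(lo,hi,box):
        m=(z>lo)&(z<hi)&(P[...,0]>box[0])&(P[...,0]<box[1])&(P[...,1]>box[2])&(P[...,1]<box[3])
        k,l=cv2.connectedComponents(m.astype(np.uint8))
        for i in range(1,k):
            if (l==i).sum()>12: print(' ',lo,rect(P,l==i),'z',np.round(np.nanpercentile(z[l==i],[5,50,95]),4))
    comps(.065,.11,(.38,.52,-.3,.3))   # tabletop objs tops
    comps(.112,.15,(.5,.8,-.25,.3))  # cases tops
    comps(.035,.055,(.5,.8,-.25,.3))
    comps(.06,.08,(.66,.8,-.25,.3))
E
```

```text
top table z 0.0010685307353450746
  0.065 (array([436. ,  -1.2]), array([28. , 99.6]), 88.7, 326) z [0.0775 0.0834 0.0895]
  0.065 (array([430.1, 221.8]), array([75.4, 77.1]), 62.5, 171) z [0.0679 0.0824 0.09  ]
  0.065 (array([ 426.3, -249. ]), array([57.3, 57.1]), 84.8, 298) z [0.075  0.0859 0.092 ]
  0.112 (array([659.1, 167.2]), array([16.5, 86.3]), 85.8, 162) z [0.1168 0.13   0.1355]
  0.112 (array([637.5, 134.4]), array([ 32.7, 103.7]), 85.7, 354) z [0.1201 0.1277 0.1348]
  0.112 (array([623.4,  63.6]), array([ 76.9, 101.1]), 86.4, 748) z [0.1155 0.1267 0.1341]
  0.112 (array([ 620.7, -142.3]), array([18.9, 61.2]), 84.9, 121) z [0.1171 0.1268 0.1328]
  0.035 (array([772.6, -23.8]), array([51.8, 95.6]), 1.7, 93) z [0.0361 0.0458 0.0532]
  0.035 (array([ 790.8, -211.5]), array([15.9, 19.8]), 22.2, 18) z [0.0352 0.0379 0.0398]
  0.035 (array([ 782., -229.]), array([15.6, 31.8]), 56.4, 20) z [0.0358 0.0377 0.0428]
  0.035 (array([773.7, 108.5]), array([158.2,  50.9]), 89.4, 185) z [0.038  0.0471 0.0542]
  0.035 (array([620.4, -18.2]), array([400.4, 145. ]), 86.4, 3463) z [0.0396 0.
[... 339 characters left out ...]
.4, 224.5]), array([76.3, 78.5]), 59.0, 448) z [0.0667 0.0774 0.0871]
  0.112 (array([ 619.1, -139.1]), array([28.8, 63.3]), 87.8, 124) z [0.1134 0.1235 0.1278]
  0.112 (array([630.9, 110.2]), array([162.3, 109.8]), 76.5, 1211) z [0.1144 0.1264 0.1312]
  0.035 (array([626.6, -16.1]), array([409.5, 164.1]), 86.1, 2118) z [0.0384 0.0456 0.0517]
  0.035 (array([773. , -26.3]), array([53.7, 92.5]), 0.8, 130) z [0.0369 0.0453 0.0525]
  0.035 (array([772.5, 153.9]), array([80.7, 53.1]), 89.0, 195) z [0.0365 0.0443 0.0523]
  0.06 (array([ 686.8, -114.7]), array([153.3,  18.2]), 85.7, 150) z [0.0619 0.0691 0.0733]
  0.06 (array([686.4, 175.3]), array([10.2, 52.5]), 81.2, 80) z [0.0609 0.0699 0.0785]
```

View pics/crop1.png

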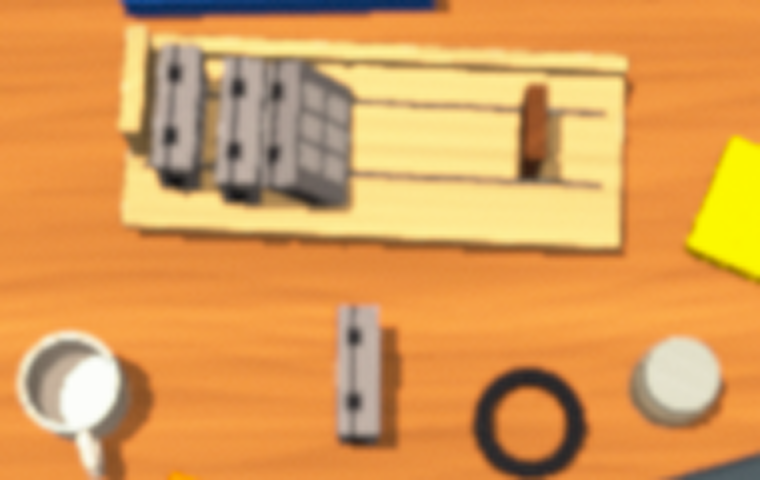

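View pics/crop2.png

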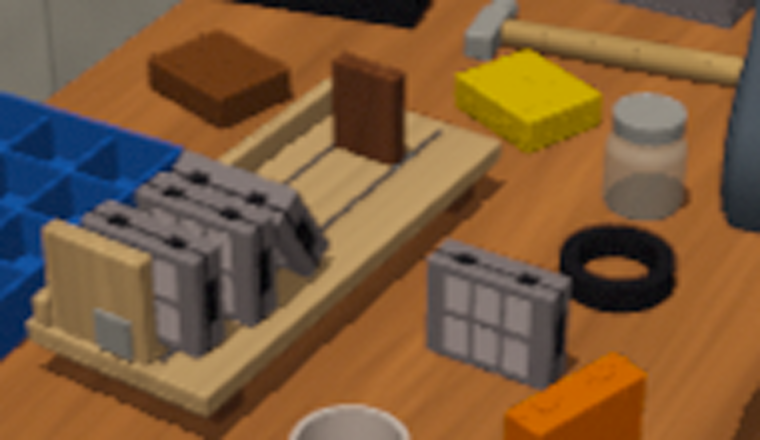

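The crops confirm it: grey case with windows, upright at top crop (358,373), and the orange block is a separate thing. Sizes fit: 28x100 mm top at z 0.083, at (0.436, 0.000). The shelf yaw is about -3.7°. I'll move above case_d.

Emit:
{"fn": "send_rows", "kwargs": {
  "plan": [
    [0,0,0,0,0.098],
    [0,0,0,0,0.098],
    [0,0,0,0,0.098],
    [0,0,0,0,0.098],
    [0,0.0123,-0.0368,0,0],
    [0,0.0123,-0.0368,0,0],
    [0,0.0123,-0.0368,0,0],
    [0,0.0123,-0.0368,0,0],
    [0,0.0123,-0.0368,0,0],
    [0,0.0123,-0.0368,0,0],
    [0,0.0123,-0.0368,0,0],
    [0,0.0123,-0.0368,0,0],
    [0,0.0123,-0.0368,0,0],
    [0,0.0123,-0.0368,0,0],
    [0,0.0123,-0.0368,0,0],
    [0,0.0123,-0.0368,0,0],
    [0,0.0123,-0.0368,0,0],
    [0,0.0123,-0.0368,0,0],
    [0,0.0123,-0.0368,0,0],
    [0,0.0123,-0.0368,0,0]
  ]
}}

```text
time_s: 1.77
position: [0.4358, 0.0018, 0.2156]
tcp_rot: [[1.0, -0.026, -0.0], [-0.026, -1.0, 0.0], [-0.0, 0.0, -1.0]]
force: [0.0, -0.6, -0.2]
opening: 0.999
grasp_force: 0.0
```

```bash
cat >> h.py <<'E'
def to(x,y,z,yaw=None):
    "remaining shift in tool axes (after turning to yaw) and turn"
    s=read_state();R=s['tcp_rot'];w=np.degrees(np.arctan2(R[1,0],R[0,0]))
    yaw=w if yaw is None else yaw;a=np.radians(yaw)
    d=np.array([x,y,z])-s['position'];c,n=np.cos(a),np.sin(a)
    print('t',round(s['time_s'],2),'pos',np.round(s['position'],4),'yaw',round(w,2),'shift',np.round([c*d[0]+n*d[1],n*d[0]-c*d[1],-d[2]],4),'turn',round(np.radians(w-yaw),4),'F',np.round(s['force'],1),'op',round(s['opening'],3),'g',round(s['grasp_force'],1))
E
python3 - <<'E'
from h import *
to(.436,0,.055,-1.5)
# shelf frame from initial images: end-plate/rail/board edges, in a trial frame
psi=np.radians(-3.7);O=np.array([.6295,-.0193]);R=np.array([[np.cos(psi),-np.sin(psi)],[np.sin(psi),np.cos(psi)]])
for n in('top','side'):
    P=cloud(n,np.load(n+'0.npy'));z=P[...,2];q=(P[...,:2]-O)@R;x,y=q[...,0]*1e3,q[...,1]*1e3
    v=cv2.imread(f'pics/{n}0.png')
    print(n,'board y ext',np.nanpercentile(y[(z>.035)&(z<.055)&(abs(x)<50)&(abs(y)<260)],[.5,99.5]).round(1))
    print(' end plate y',np.nanpercentile(y[(z>.11)&(z<.14)&(abs(y-190)<18)&(abs(x)<60)],[3,50,97]).round(1))
    for yy in(-150,-100,-60,-20,20):
        b=(abs(y-yy)<15)
        r=x[b&(z>.06)&(z<.08)&(x>45)&(x<95)];f=x[b&(z>.035)&(z<.055)&(abs(x)<100)]
        print('  y',yy,'rail x',np.nanpercentile(r,[4,50,96]).round(1) if len(r) else '','board x',np.nanpercentile(f,[1,99]).round(1))
    m=(y>-110)&(y<110)&(z>.055)&(abs(x)<45)&(z<.14)
    print(' c min y',np.nanpercentile(y[m&(y>-90)],[.5,2]).round(1))
    for lo,hi in((.055,.07),(.07,.09),(.09,.11),(.12,.14)):
        k=m&(z>lo)&(z<hi)&(y>-90);k2=(z>lo)&(z<hi)&(y<-90)&(y>-160)&(abs(x)<40)
        print('  z',lo,'c y',np.nanpercentile(y[k],[2,98]).round(1) if k.any() else '','bookend y',np.nanpercentile(y[k2],[3,97]).round(1) if k2.any() else '')
E
```

```text
t 1.77 pos [0.4358 0.0018 0.2156] yaw -1.5 shift [0.0003 0.0018 0.1606] turn -0.0001 F [ 0.  -0.6 -0.2] op 0.999 g 0.0
top board y ext [-198.3  196.6]
 end plate y [180.1 187.  195.9]
  y -150 rail x [58.2 63.9 69.2] board x [-80.2  60.6]
  y -100 rail x [58.6 64.4 71.2] board x [-80.8  60.4]
  y -60 rail x [58.7 64.1 69.1] board x [-80.8  60.8]
  y -20 rail x [58.3 63.3 71.2] board x [-80.2  61.7]
  y 20 rail x [59.5 63.6 70.1] board x [-80.2  61.9]
 c min y [-47.4  21.2]
  z 0.055 c y [-77.3  26.3] bookend y [-149.5 -112. ]
  z 0.07 c y [21.8 37.1] bookend y [-129.9 -114.2]
  z 0.09 c y [35.3 51.2] bookend y [-129.  -114.2]
  z 0.12 c y [ 53.4 109. ] bookend y [-130.2 -114.3]
side board y ext [-195.1  204.2]
 end plate y [172.6 195.2 200.1]
  y -150 rail x [54.9 60.7 69.1] board x [-83.4  59.7]
  y -100 rail x [55.  60.5 69.3] board x [-82.9  61. ]
  y -60 rail x [57.  60.6 67.6] board x [-81.7  60.5]
  y -20 rail x [56.8 60.6 69.7] board x [-82.4 -10.2]
  y 20 rail x  board x [-82.7 -54.2]
 c min y [56.2 58.8]
  z 0.055 c y [54.2 59.8] bookend y [-126.9 -109.8]
  z 0.07 c y [65. 65.] bookend y [-128.3 -109.2]
  z 0.09 c y  bookend y [-127.6 -109.2]
  z 0.12 c y [ 61.5 108.8] bookend y [-132.  -111.3]
```

Emit:
{"fn": "send_rows", "kwargs": {
  "plan": [
    [0,0,0.0018,0.035,0],
    [0,0,0,0.035,0],
    [0,0,0,0.035,0],
    [0,0,0,0.03,0],
    [0,0,0,0.02,0],
    [0,0,0,0.0055,0],
    [0,0,0,0,0],
    [255,0,0,0,0],
    [255,0,0,0,0],
    [255,0,0,0,0],
    [255,0,0,0,0],
    [255,0,0,0,0],
    [255,0,0,0,0],
    [255,0,0,0,0]
  ]
}}

```text
time_s: 2.93
position: [0.4359, -0.002, 0.0555]
tcp_rot: [[1.0, -0.026, 0.001], [-0.026, -1.0, -0.0], [0.001, 0.0, -1.0]]
force: [-0.5, 0.7, 0.1]
opening: 0.555
grasp_force: 0.0
```

Emit:
{"fn": "send_rows", "kwargs": {
  "plan": [
    [255,0,0,0,0],
    [255,0,0,0,0],
    [255,0,0,0,0],
    [255,0,0,0,0],
    [255,0,0,0,0],
    [255,0,0,0,0]
  ]
}}

```text
time_s: 3.43
position: [0.4356, -0.0019, 0.0551]
tcp_rot: [[1.0, -0.026, -0.0], [-0.026, -1.0, 0.0], [-0.0, -0.0, -1.0]]
force: [0.8, -0.4, 0.6]
opening: 0.367
grasp_force: 29.8
```

```bash
cat >> h.py <<'E'
psi=np.radians(-3.7);O=np.array([.6295,-.0193]);Rs=np.array([[np.cos(psi),-np.sin(psi)],[np.sin(psi),np.cos(psi)]])
def S(x,y): return Rs@np.array([x,y])/1e3+O
E
python3 - <<'E'
from h import *
to(*S(0,-45),.215,-3.7)
E
```

```text
t 3.43 pos [ 0.4356 -0.0019  0.0551] yaw -1.5 shift [ 0.1946  0.0498 -0.1599] turn 0.0384 F [ 0.8 -0.4  0.6] op 0.367 g 29.8
```

Emit:
{"fn": "send_rows", "kwargs": {
  "plan": [
    [255,0,0,-0.02,0.0384],
    [255,0,0,-0.035,0],
    [255,0,0,-0.035,0],
    [255,0,0,-0.035,0],
    [255,0,0,-0.035,0],
    [255,0.025,0.006,0,0],
    [255,0.034,0.009,0,0],
    [255,0.034,0.009,0,0],
    [255,0.034,0.009,0,0],
    [255,0.034,0.009,0,0],
    [255,0.0336,0.0078,0,0],
    [255,0,0,0,0],
    [255,0,0,0,0]
  ]
}}

```text
time_s: 4.52
position: [0.6274, -0.0648, 0.2139]
tcp_rot: [[0.998, -0.065, -0.001], [-0.065, -0.998, 0.0], [-0.001, -0.0, -1.0]]
force: [-0.4, -0.0, -1.2]
opening: 0.37
grasp_force: 29.8
```

```bash
python3 - <<'E'
from h import *
to(*S(0,-45),.103,-3.7)
p,d=capture('side');q,e=capture('top')
cv2.imwrite('pics/m1.png',np.hstack([cv2.resize(p[80:250,220:420],None,fx=2,fy=2),cv2.resize(q[110:280,230:430],None,fx=2,fy=2)]))
E
```

```text
t 4.52 pos [ 0.6274 -0.0648  0.2139] yaw -3.73 shift [-0.0008 -0.0006  0.1109] turn -0.0005 F [-0.4 -0.  -1.2] op 0.37 g 29.8
```

View pics/m1.png

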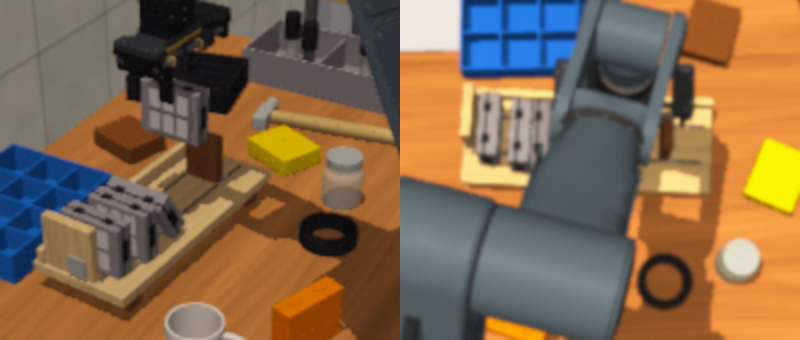

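The left half shows case_d hanging upright at (173,110) above the free room, with the bookend at (205,155) clear of it. I'll lower it.

Emit:
{"fn": "send_rows", "kwargs": {
  "plan": [
    [255,0,0,0.025,0],
    [255,0,0,0.03,0],
    [255,0,0,0.03,0],
    [255,0,0,0.018,0],
    [255,0,0,0.006,0],
    [255,0,0,0.002,0],
    [255,0,0,0.0015,0],
    [255,0,0,0.0015,0]
  ]
}}

```text
time_s: 5.28
position: [0.6276, -0.0644, 0.1028]
tcp_rot: [[0.998, -0.064, 0.003], [-0.064, -0.998, -0.001], [0.003, 0.001, -1.0]]
force: [0.9, -0.5, -1.4]
opening: 0.365
grasp_force: 29.8
```

Emit:
{"fn": "send_rows", "kwargs": {
  "plan": [
    [255,0,0,0,0],
    [255,0,0,0.0008,0],
    [255,0,0,0,0]
  ]
}}

```text
time_s: 5.53
position: [0.6272, -0.0644, 0.1013]
tcp_rot: [[0.998, -0.065, 0.002], [-0.065, -0.998, -0.0], [0.002, 0.0, -1.0]]
force: [0.6, -0.2, -0.5]
opening: 0.367
grasp_force: 29.8
```

Emit:
{"fn": "send_rows", "kwargs": {
  "plan": [
    [255,0,0,0.001,0],
    [255,0,0,0,0],
    [255,0,0,0,0]
  ]
}}

```text
time_s: 5.78
position: [0.6273, -0.0644, 0.1001]
tcp_rot: [[0.998, -0.064, 0.001], [-0.064, -0.998, -0.0], [0.002, 0.0, -1.0]]
force: [0.2, 0.1, 3.6]
opening: 0.371
grasp_force: 29.8
```

Emit:
{"fn": "send_rows", "kwargs": {
  "plan": [
    [108,0,0,0,0],
    [108,0,0,0,0],
    [108,0,0,0,0],
    [108,0,0,0,0],
    [108,0,0,0,0],
    [108,0,0,-0.015,0],
    [108,0,0,-0.03,0],
    [108,0,0,-0.035,0],
    [108,0,0,-0.03,0],
    [255,-0.04,0,0,0],
    [255,-0.04,0,0,0],
    [255,-0.04,0,0,0],
    [255,-0.04,0,0,0],
    [255,0,0,0,0],
    [255,0,0,0,0]
  ]
}}

```text
time_s: 7.03
position: [0.4638, -0.053, 0.2092]
tcp_rot: [[0.998, -0.065, -0.003], [-0.065, -0.998, 0.001], [-0.003, -0.001, -1.0]]
force: [1.1, -0.5, 0.8]
opening: 0.206
grasp_force: 0.0
```

```bash
cat >> h.py <<'E'
def comps():
    for n in('top','side'):
        p,d=capture(n);P=cloud(n,d);z=P[...,2];q=(P[...,:2]-O)@Rs*1e3;x,y=q[...,0],q[...,1]
        m=(z>.112)&(z<.14)&(abs(x)<78)&(abs(y)<205)
        k,l=cv2.connectedComponents(m.astype(np.uint8))
        for i in range(1,k):
            if (l==i).sum()>25:
                r=cv2.minAreaRect(np.stack([x[l==i],y[l==i]],-1).astype(np.float32))
                print(n,'c',np.round(r[0],1),'wh',np.round(r[1],1),round(r[2],1),'ext x',np.percentile(x[l==i],[1,99]).round(1),'y',np.percentile(y[l==i],[1,99]).round(1))
        cv2.imwrite(f'pics/last_{n}.png',p)
E
python3 - <<'E'
from h import *
comps()
# front finger start: shelf x=-75, straddle
to(*S(-75,150),.22,-3.7)
E
```

```text
top c [ 17.6 188.2] wh [16.8 85.9] 89.2 ext x [-24.8  59.4] y [180.1 196.7]
top c [ -1.4 153.9] wh [ 32.9 102.2] 89.5 ext x [-51.8  48. ] y [137.6 169.7]
top c [ 18.2 -45.1] wh [68.6 31.3] 0.9 ext x [-13.2  51.4] y [-60.3 -29.2]
top c [-11.4  83.4] wh [ 75.6 102.2] 89.5 ext x [-61.5  37.5] y [ 48.5 120. ]
top c [  -0.5 -123.3] wh [61.2 18.3] 0.2 ext x [-30.9  29.7] y [-132.3 -114.3]
side c [  -3.2 -119.9] wh [27.4 61.8] 87.2 ext x [-33.9  27.4] y [-133.2 -108. ]
side c [ -0.3 -41.7] wh [105.3  38.2] 0.2 ext x [-51.6  48.9] y [-57.8 -23.1]
side c [ -7.7 128.5] wh [163.2 111.1] 79.7 ext x [-62.6  53. ] y [ 61.2 199.6]
t 7.13 pos [ 0.4685 -0.0545  0.21  ] yaw -3.72 shift [ 0.0834 -0.1955 -0.01  ] turn -0.0003 F [-0.1 -0.7  0. ] op 0.117 g 0.0
```

```bash
python3 - <<'E'
from h import *
to(*S(0,-160),.092,-3.7)
E
```

```text
t 7.13 pos [ 0.4685 -0.0545  0.21  ] yaw -3.72 shift [0.1584 0.1145 0.118 ] turn -0.0003 F [-0.1 -0.7  0. ] op 0.117 g 0.0
```

Emit:
{"fn": "send_rows", "kwargs": {
  "plan": [
    [255,0.0264,0.0191,0,0],
    [255,0.0264,0.0191,0,0],
    [255,0.0264,0.0191,0,0],
    [255,0.0264,0.0191,0,0],
    [255,0.0264,0.0191,0,0],
    [255,0.0264,0.0191,0,0],
    [255,0,0,0,0],
    [255,0,0,0.03,0],
    [255,0,0,0.035,0],
    [255,0,0,0.033,0],
    [255,0,0,0.02,0],
    [255,0,0,0,0],
    [255,0,0,0,0]
  ]
}}

```text
time_s: 8.22
position: [0.6182, -0.1784, 0.0901]
tcp_rot: [[0.998, -0.064, -0.001], [-0.064, -0.998, 0.001], [-0.002, -0.001, -1.0]]
force: [0.8, -0.6, 0.0]
opening: 0.004
grasp_force: 0.0
```

```bash
python3 - <<'E'
from h import *
to(*S(0,-90),.092,-3.7)
E
```

```text
t 8.22 pos [ 0.6182 -0.1784  0.0901] yaw -3.69 shift [ 0.001  -0.0695 -0.0019] turn 0.0001 F [ 0.8 -0.6  0. ] op 0.004 g 0.0
```

Emit:
{"fn": "send_rows", "kwargs": {
  "plan": [
    [255,0,-0.006,-0.002,0],
    [255,0,-0.004,0,0],
    [255,0,-0.004,0,0],
    [255,0,-0.006,0,0],
    [255,0,-0.006,0,0],
    [255,0,-0.006,0,0],
    [255,0,-0.006,0,0],
    [255,0,-0.006,0,0],
    [255,0,-0.006,0,0],
    [255,0,-0.006,0,0],
    [255,0,-0.003,0,0],
    [255,0,-0.003,0,0],
    [255,0,-0.003,0,0],
    [255,0,-0.003,0,0],
    [255,0,-0.003,0,0],
    [255,0,-0.003,0,0],
    [255,0,-0.004,0,0],
    [255,0,-0.004,0,0],
    [255,0,-0.004,0,0],
    [255,0,-0.004,0,0]
  ]
}}

```text
time_s: 9.88
position: [0.6236, -0.0883, 0.0933]
tcp_rot: [[0.998, -0.065, 0.0], [-0.065, -0.998, -0.0], [0.0, 0.0, -1.0]]
force: [0.5, -3.0, 1.9]
opening: 0.009
grasp_force: 1.4
```

```bash
python3 - <<'E'
from h import *
to(*S(0,0),.092,-3.7);comps()
E
```

```text
t 9.88 pos [ 0.6236 -0.0883  0.0933] yaw -3.7 shift [ 0.0015 -0.0693  0.0013] turn -0.0 F [ 0.5 -3.   1.9] op 0.009 g 1.4
top c [ 37.  188.4] wh [16.4 46.4] 88.4 ext x [14.5 59.9] y [180.1 196.4]
top c [ 26.5 153.4] wh [46.  32.1] 1.0 ext x [ 6.4 48.4] y [137.4 169.5]
top c [ 8.2 83.2] wh [74.4 60.5] 89.6 ext x [-19.7  38. ] y [ 48.7 119.3]
side c [ -0.8 -42.5] wh [101.6  75.8] 1.5 ext x [-50.7  47.7] y [-75.4  -5.6]
side c [ -6.6 127. ] wh [168.  109.3] 79.4 ext x [-62.9  53.8] y [ 60.7 200. ]
```

Emit:
{"fn": "send_rows", "kwargs": {
  "plan": [
    [255,0,-0.004,0,0],
    [255,0,-0.004,0,0],
    [255,0,-0.004,0,0],
    [255,0,-0.004,0,0],
    [255,0,-0.004,0,0],
    [255,0,-0.003,0,0],
    [255,0,-0.0025,0,0],
    [255,0,-0.0025,0,0],
    [255,0,-0.0025,0,0],
    [255,0,-0.0025,0,0],
    [255,0,-0.0025,0,0],
    [255,0,-0.0025,0,0],
    [255,0,-0.0025,0,0],
    [255,0,-0.0025,0,0],
    [255,0,-0.0025,0,0],
    [255,0,-0.0025,0,0]
  ]
}}

```text
time_s: 11.32
position: [0.6263, -0.0406, 0.0932]
tcp_rot: [[0.998, -0.064, -0.001], [-0.064, -0.998, -0.0], [-0.001, 0.0, -1.0]]
force: [-1.0, -4.5, 0.2]
opening: 0.006
grasp_force: 1.9
```

```bash
python3 - <<'E'
from h import *
to(*S(0,19),.092,-3.7);comps()
E
```

```text
t 11.32 pos [ 0.6263 -0.0406  0.0932] yaw -3.7 shift [ 0.0018 -0.0404  0.0012] turn 0.0 F [-1.  -4.5  0.2] op 0.006 g 1.9
top c [ 22.4 188.1] wh [16.3 76.5] 89.2 ext x [-15.2  59.3] y [179.7 196.2]
top c [  6.6 126.9] wh [99.5 77.6] 80.3 ext x [-32.4  46.2] y [ 78.3 171.8]
side c [-0.7 25.3] wh [95.5 87.1] 37.5 ext x [-51.6  49. ] y [-29.2  42.3]
side c [ -3.2 135.5] wh [132.3 124.2] 88.7 ext x [-63.4  53.8] y [ 78.1 199.8]
```

View pics/last_side.png

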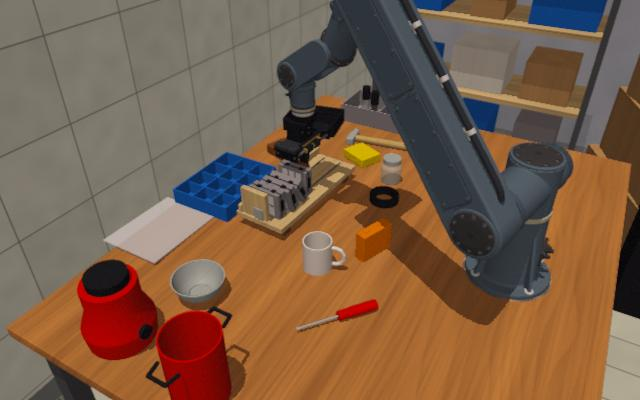

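The side view shows c (about (285,180)) still tilted and d following it in front of the bookend; nothing else has moved. I'll keep sliding.

Emit:
{"fn": "send_rows", "kwargs": {
  "plan": [
    [255,0,-0.0025,0,0],
    [255,0,-0.0025,0,0],
    [255,0,-0.0025,0,0],
    [255,0,-0.0025,0,0],
    [255,0,-0.0025,0,0],
    [255,0,-0.0025,0,0],
    [255,0,-0.0025,0,0],
    [255,0,-0.0025,0,0],
    [255,0,-0.0025,0,0],
    [255,0,-0.0025,0,0],
    [255,0,-0.0025,0,0]
  ]
}}

```text
time_s: 12.33
position: [0.6282, -0.0135, 0.0932]
tcp_rot: [[0.998, -0.064, -0.0], [-0.064, -0.998, -0.001], [-0.0, 0.001, -1.0]]
force: [-1.7, -4.8, -2.8]
opening: 0.003
grasp_force: 2.3
```

```bash
python3 - <<'E'
from h import *
to(*S(0,19),.092,-3.7);comps()
p=cv2.imread('pics/last_side.png');q=cv2.imread('pics/last_top.png')
cv2.imwrite('pics/m2.png',np.hstack([cv2.resize(p[130:250,220:350],None,fx=3,fy=3,interpolation=2),cv2.resize(q[130:250,240:370],None,fx=3,fy=3,interpolation=2)]))
E
```

```text
t 12.33 pos [ 0.6282 -0.0135  0.0932] yaw -3.69 shift [ 0.0017 -0.0133  0.0012] turn 0.0002 F [-1.7 -4.8 -2.8] op 0.003 g 2.3
top c [  5.9 157.8] wh [100.8  89.5] 73.5 ext x [-40.5  55.7] y [106.6 195.5]
side c [-6.2 96.4] wh [214.4 122.6] 87.0 ext x [-63.3  51.9] y [  3.3 199.8]
```

View pics/m2.png

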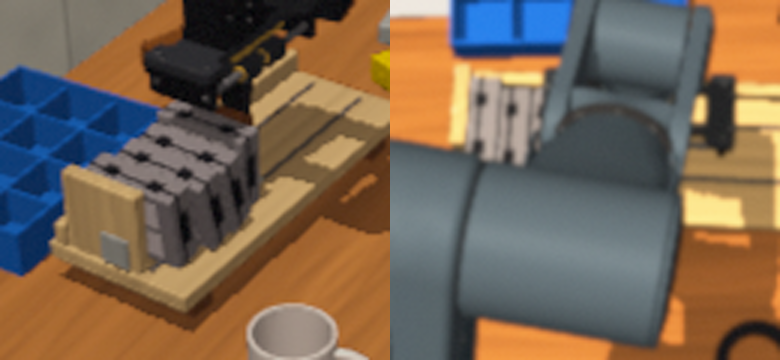

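The crop shows b and c still slightly tilted (about (190,200)), with d upright near (235,160). About 13 mm are left, so I'll go on slowly.

Emit:
{"fn": "send_rows", "kwargs": {
  "plan": [
    [255,0,-0.0015,0,0],
    [255,0,-0.0015,0,0],
    [255,0,-0.0015,0,0],
    [255,0,-0.0015,0,0],
    [255,0,-0.0015,0,0],
    [255,0,-0.0015,0,0],
    [255,0,-0.001,0,0],
    [255,0,0,0,0]
  ]
}}

```text
time_s: 13.1
position: [0.6289, -0.0031, 0.0933]
tcp_rot: [[0.998, -0.064, -0.0], [-0.064, -0.998, -0.0], [-0.0, 0.0, -1.0]]
force: [-1.7, -4.9, -2.5]
opening: 0.003
grasp_force: 1.9
```

```bash
python3 - <<'E'
from h import *
to(*S(0,19),.092,-3.7);comps()
E
```

```text
t 13.1 pos [ 0.6289 -0.0031  0.0933] yaw -3.69 shift [ 0.0016 -0.0029  0.0013] turn 0.0002 F [-1.7 -4.9 -2.5] op 0.003 g 1.9
top c [  7.3 155.6] wh [ 81.4 105.2] 89.4 ext x [-42.6  56.6] y [116.5 195.4]
side c [ -6.7 102.4] wh [201.1 120.6] 86.5 ext x [-63.2  53.2] y [ 13.5 199.3]
```

Emit:
{"fn": "send_rows", "kwargs": {
  "plan": [
    [255,0,0.008,0,0],
    [255,0,0.012,0,0],
    [255,0,0,-0.02,0],
    [255,0,0,-0.025,0],
    [255,0,0,-0.025,0],
    [255,0,0,0,0]
  ]
}}

```text
time_s: 13.7
position: [0.6321, -0.0244, 0.1692]
tcp_rot: [[0.998, -0.066, 0.012], [-0.066, -0.998, -0.001], [0.012, 0.0, -1.0]]
force: [0.9, -0.1, 1.0]
opening: 0.004
grasp_force: 0.0
```

```bash
python3 - <<'E'
from h import *
to(*S(-78,83),.096,-3.7);comps()
E
```

```text
t 13.7 pos [ 0.6321 -0.0244  0.1692] yaw -3.76 shift [-0.0809 -0.088   0.0732] turn -0.001 F [ 0.9 -0.1  1. ] op 0.004 g 0.0
top c [ -1.3 148.8] wh [ 99.6 119.3] 87.5 ext x [-60.3  54.7] y [100.3 195.1]
side c [ -6.1 113.7] wh [180.7 120.8] 87.3 ext x [-62.9  52.4] y [ 29.8 199.7]
```

Emit:
{"fn": "send_rows", "kwargs": {
  "plan": [
    [255,-0.027,-0.022,0,0],
    [255,-0.027,-0.022,0,0],
    [255,-0.027,-0.022,0,0],
    [255,0,-0.022,0,0],
    [255,0,0,0.02,0],
    [255,0,0,0.03,0],
    [255,0,0,0.0165,0],
    [255,0,0,0,0],
    [255,0,0,0,0]
  ]
}}

```text
time_s: 14.55
position: [0.5512, 0.0698, 0.0952]
tcp_rot: [[0.998, -0.065, -0.004], [-0.065, -0.998, 0.001], [-0.004, -0.0, -1.0]]
force: [1.0, 0.8, -0.7]
opening: 0.003
grasp_force: 0.0
```

```bash
python3 - <<'E'
from h import *
to(*S(-49.5,83),.096,-3.7);comps()
E
```

```text
t 14.55 pos [0.5512 0.0698 0.0952] yaw -3.72 shift [ 0.0344  0.0008 -0.0008] turn -0.0003 F [ 1.   0.8 -0.7] op 0.003 g 0.0
top c [ 17.6 186.3] wh [48.1 83.6] 68.5 ext x [-23.7  59.5] y [150.6 196.6]
top c [46.3 58.1] wh [30.7 12.2] 85.8 ext x [40.3 52.1] y [42.6 73.4]
side c [ -4.4 129.9] wh [148.2 120.1] 85.7 ext x [-62.9  55. ] y [ 70.8 200. ]
```

Emit:
{"fn": "send_rows", "kwargs": {
  "plan": [
    [255,0.003,0,0,0],
    [255,0.003,0,0,0],
    [255,0.003,0,0,0],
    [255,0.003,0,0,0],
    [255,0.003,0,0,0],
    [255,0.003,0,0,0],
    [255,0.003,0,0,0],
    [255,0.003,0,0,0],
    [255,0.002,0,0,0],
    [255,0.002,0,0,0],
    [255,0.0015,0,0,0],
    [255,0.0015,0,0,0],
    [255,0.001,0,0,0],
    [255,0,0,0,0]
  ]
}}

```text
time_s: 15.82
position: [0.5837, 0.0678, 0.0967]
tcp_rot: [[0.998, -0.065, -0.002], [-0.065, -0.998, 0.0], [-0.002, -0.0, -1.0]]
force: [-4.6, -0.5, 2.7]
opening: 0.006
grasp_force: 2.2
```

Emit:
{"fn": "send_rows", "kwargs": {
  "plan": [
    [255,0.001,0,0,0],
    [255,0,0,0,0]
  ]
}}

```text
time_s: 15.98
position: [0.5836, 0.0678, 0.0967]
tcp_rot: [[0.998, -0.064, -0.004], [-0.064, -0.998, 0.0], [-0.004, 0.0, -1.0]]
force: [-6.7, -1.2, 3.1]
opening: 0.003
grasp_force: 3.1
```

Emit:
{"fn": "send_rows", "kwargs": {
  "plan": [
    [255,0.001,0,0,0],
    [255,0,0,0,0]
  ]
}}

```text
time_s: 16.15
position: [0.5837, 0.0678, 0.0967]
tcp_rot: [[0.998, -0.064, -0.006], [-0.064, -0.998, 0.0], [-0.006, 0.0, -1.0]]
force: [-8.8, -0.7, 5.7]
opening: 0.002
grasp_force: 4.0
```

```bash
python3 - <<'E'
from h import *
to(*S(-49.5,83),.096,-3.7);comps()
E
```

```text
t 16.15 pos [0.5837 0.0678 0.0967] yaw -3.69 shift [0.0019 0.0009 0.0007] turn 0.0002 F [-8.8 -0.7  5.7] op 0.002 g 4.0
top c [ 18.4 189.4] wh [15.9 85. ] 87.0 ext x [-23.8  59.9] y [180.8 196.3]
side c [ -1.  137.3] wh [130.1 131.1] 2.0 ext x [-63.7  57.2] y [ 77.2 200.5]
```

Emit:
{"fn": "send_rows", "kwargs": {
  "plan": [
    [255,-0.012,0,0,0],
    [255,-0.02,0,0,0],
    [255,0,-0.02,0,0],
    [255,0,-0.025,0,0],
    [255,0,-0.019,0,0],
    [255,0,0,0,0],
    [255,0.004,0,0,0],
    [255,0.004,0,0,0],
    [255,0.004,0,0,0],
    [255,0.003,0,0,0],
    [255,0.003,0,0,0],
    [255,0.003,0,0,0],
    [255,0.002,0,0,0],
    [255,0.002,0,0,0],
    [255,0.0015,0,0,0],
    [255,0.0015,0,0,0],
    [255,0.001,0,0,0],
    [255,0,0,0,0]
  ]
}}

```text
time_s: 17.75
position: [0.588, 0.1315, 0.0968]
tcp_rot: [[0.998, -0.065, 0.0], [-0.065, -0.998, -0.0], [0.0, 0.0, -1.0]]
force: [-0.5, 0.0, 0.3]
opening: 0.005
grasp_force: 0.4
```

```bash
python3 - <<'E'
from h import *
to(*S(-51.4,147),.096,-3.7)
E
```

```text
t 17.75 pos [0.588  0.1315 0.0968] yaw -3.7 shift [-0.0002  0.0009  0.0008] turn -0.0 F [-0.5  0.   0.3] op 0.005 g 0.4
```

Emit:
{"fn": "send_rows", "kwargs": {
  "plan": [
    [255,0.001,0,0,0],
    [255,0.001,0,0,0],
    [255,0.001,0,0,0],
    [255,0,0,0,0]
  ]
}}

```text
time_s: 18.08
position: [0.5879, 0.1316, 0.0968]
tcp_rot: [[0.998, -0.064, -0.006], [-0.064, -0.998, -0.0], [-0.006, 0.0, -1.0]]
force: [-7.4, 0.5, 4.7]
opening: 0.006
grasp_force: 3.3
```

Emit:
{"fn": "send_rows", "kwargs": {
  "plan": [
    [255,-0.012,0,0,0],
    [255,-0.018,0,0,0],
    [255,0,0,-0.025,0],
    [255,0,0,-0.03,0],
    [255,0,0,-0.02,0],
    [255,0,0.03,0,0],
    [255,0.014,0.035,0,0],
    [255,0.014,0.035,0,0],
    [255,0.014,0.035,0,0],
    [255,0.014,0.018,0,0],
    [255,0.014,0,0,0],
    [255,0.01,0,0,0],
    [255,0,0,0,0],
    [255,0,0,0,0]
  ]
}}

```text
time_s: 19.25
position: [0.6313, -0.0249, 0.1719]
tcp_rot: [[0.998, -0.065, 0.001], [-0.065, -0.998, -0.0], [0.001, 0.0, -1.0]]
force: [0.1, 0.5, 0.4]
opening: 0.008
grasp_force: 0.0
```

```bash
python3 - <<'E'
from h import *
to(*S(0,-3),.093,-3.7);comps()
E
```

```text
t 19.25 pos [ 0.6313 -0.0249  0.1719] yaw -3.71 shift [-0.0021 -0.0024  0.0789] turn -0.0001 F [0.1 0.5 0.4] op 0.008 g 0.0
top c [ 17.  187.8] wh [16.6 85.8] 89.2 ext x [-25.6  58.7] y [179.9 195.9]
top c [ 10.7 134.8] wh [ 72.2 102.9] 89.8 ext x [-40.   58.6] y [ 99.9 170. ]
side c [  9.2 113.4] wh [176.5 106.9] 89.2 ext x [-42.6  57.2] y [ 28.9 199.5]
```

Down beside the bookend, then a slow approach.

Emit:
{"fn": "send_rows", "kwargs": {
  "plan": [
    [255,0,0,0.03,0],
    [255,0,0,0.03,0],
    [255,0,0,0.0185,0],
    [255,0,0,0,0],
    [255,0,-0.004,0,0],
    [255,0,-0.004,0,0],
    [255,0,-0.004,0,0],
    [255,0,-0.003,0,0],
    [255,0,-0.002,0,0],
    [255,0,-0.002,0,0],
    [255,0,-0.0015,0,0],
    [255,0,-0.0015,0,0],
    [255,0,0,0,0]
  ]
}}

```text
time_s: 20.43
position: [0.6323, -0.0033, 0.0938]
tcp_rot: [[0.998, -0.064, 0.001], [-0.064, -0.998, -0.001], [0.001, 0.001, -1.0]]
force: [-1.2, -3.5, 2.9]
opening: 0.005
grasp_force: 1.6
```

```bash
python3 - <<'E'
from h import *
to(*S(0,19),.093,-3.7);comps()
E
```

```text
t 20.43 pos [ 0.6323 -0.0033  0.0938] yaw -3.68 shift [-0.0018 -0.0028  0.0008] turn 0.0004 F [-1.2 -3.5  2.9] op 0.005 g 1.6
top c [ 17.3 188. ] wh [16.5 86. ] 88.9 ext x [-24.8  59.1] y [179.9 196.2]
top c [  9.9 143.3] wh [102.5  55.4] 0.1 ext x [-39.4  58.7] y [116.7 170.5]
side c [  8.3 104.1] wh [197.7 106.3] 89.6 ext x [-42.6  57.5] y [ 10.8 199.8]
```

Emit:
{"fn": "send_rows", "kwargs": {
  "plan": [
    [255,0,-0.001,0,0],
    [255,0,-0.001,0,0],
    [255,0,-0.001,0,0],
    [255,0,-0.001,0,0],
    [255,0,-0.001,0,0],
    [255,0,0,0,0]
  ]
}}

```text
time_s: 21.03
position: [0.6326, 0.0012, 0.0938]
tcp_rot: [[0.998, -0.064, 0.0], [-0.064, -0.998, -0.002], [0.001, 0.002, -1.0]]
force: [-1.2, -5.7, 4.1]
opening: 0.005
grasp_force: 3.0
```

Emit:
{"fn": "send_rows", "kwargs": {
  "plan": [
    [255,0,-0.001,0,0],
    [255,0,-0.001,0,0],
    [255,0,-0.001,0,0],
    [255,0,0,0,0]
  ]
}}

```text
time_s: 21.37
position: [0.6328, 0.0042, 0.0938]
tcp_rot: [[0.998, -0.064, 0.001], [-0.064, -0.998, -0.002], [0.001, 0.002, -1.0]]
force: [-1.5, -5.1, 4.0]
opening: 0.009
grasp_force: 3.0
```

```bash
python3 - <<'E'
from h import *
to(*S(0,19),.093,-3.7);comps()
E
```

```text
t 21.37 pos [0.6328 0.0042 0.0938] yaw -3.69 shift [-0.0018  0.0046  0.0008] turn 0.0001 F [-1.5 -5.1  4. ] op 0.009 g 3.0
top c [  9.7 160.3] wh [ 73.2 102.7] 89.2 ext x [-39.8  59.6] y [125.2 195.5]
side c [  6.7 107.4] wh [105.6 189.7] 0.7 ext x [-43.   57.3] y [ 19.4 199.6]
```

Emit:
{"fn": "send_rows", "kwargs": {
  "plan": [
    [255,0,-0.001,0,0],
    [255,0,-0.001,0,0],
    [255,0,-0.001,0,0],
    [255,0,0,0,0]
  ]
}}

```text
time_s: 21.8
position: [0.633, 0.007, 0.0938]
tcp_rot: [[0.998, -0.064, 0.0], [-0.064, -0.998, -0.002], [0.001, 0.002, -1.0]]
force: [-1.3, -6.8, 4.0]
opening: 0.004
grasp_force: 3.3
```

Emit:
{"fn": "send_rows", "kwargs": {
  "plan": [
    [255,0,-0.001,0,0],
    [255,0,-0.001,0,0],
    [255,0,-0.001,0,0],
    [255,0,0,0,0]
  ]
}}

```text
time_s: 22.13
position: [0.633, 0.0071, 0.0939]
tcp_rot: [[0.998, -0.063, -0.0], [-0.063, -0.998, -0.007], [0.0, 0.007, -1.0]]
force: [-2.5, -12.6, 4.2]
opening: 0.003
grasp_force: 7.0
```

Hard contact now: the position is fixed and the force is rising 2 N/mm. I'll press to about 17 N and hold.

Emit:
{"fn": "send_rows", "kwargs": {
  "plan": [
    [255,0,-0.001,0,0],
    [255,0,-0.001,0,0],
    [255,0,-0.0005,0,0],
    [255,0,0,0,0],
    [255,0,0,0,0],
    [255,0,0,0,0],
    [255,0,0,0,0],
    [255,0,0,0,0]
  ]
}}

```text
time_s: 22.8
position: [0.633, 0.0071, 0.0939]
tcp_rot: [[0.998, -0.063, -0.001], [-0.063, -0.998, -0.01], [-0.0, 0.01, -1.0]]
force: [-3.6, -19.1, 4.1]
opening: 0.004
grasp_force: 9.9
```

```bash
python3 - <<'E'
from h import *
to(*S(0,19),.093,-3.7)
E
```

```text
t 22.8 pos [0.633  0.0071 0.0939] yaw -3.61 shift [-0.0018  0.0076  0.0009] turn 0.0016 F [ -3.6 -19.1   4.1] op 0.004 g 9.9
```

Emit:
{"fn": "send_rows", "kwargs": {
  "plan": [
    [255,0,0.004,0,0],
    [255,0,0.008,0,0],
    [255,0,0.02,0,0],
    [255,0,0.03,0,0],
    [255,0,0,-0.03,0],
    [255,0,0,-0.04,0],
    [255,0,0,-0.04,0],
    [255,0,0.04,0,0],
    [255,-0.02,0.036,0,0],
    [255,-0.02,0.036,0,0],
    [255,-0.02,0.036,0,0],
    [255,-0.02,0.036,0,0],
    [255,0,0,0,0],
    [255,0,0,0,0]
  ]
}}

```text
time_s: 23.97
position: [0.5365, -0.2277, 0.2029]
tcp_rot: [[0.998, -0.069, 0.0], [-0.069, -0.998, 0.002], [-0.0, -0.002, -1.0]]
force: [-0.6, 0.5, -0.5]
opening: 0.01
grasp_force: 0.0
```

```bash
python3 - <<'E'
from h import *
to(*S(0,19),.093,-3.7);comps()
p=cv2.imread('pics/last_side.png');q=cv2.imread('pics/last_top.png')
cv2.imwrite('pics/m3.png',np.hstack([cv2.resize(p[130:250,220:350],None,fx=3,fy=3,interpolation=2),cv2.resize(q[130:250,240:370],None,fx=3,fy=3,interpolation=2)]))
E
```

```text
t 23.97 pos [ 0.5365 -0.2277  0.2029] yaw -3.97 shift [ 0.0794 -0.2329  0.1099] turn -0.0046 F [-0.6  0.5 -0.5] op 0.01 g 0.0
top c [  9.9 115.7] wh [162.5 103.3] 89.2 ext x [-40.3  58.9] y [ 36.7 194.4]
side c [ 10.2 117.9] wh [167.  109.7] 89.0 ext x [-42.5  57.9] y [ 38.6 199.4]
```

View pics/m3.png

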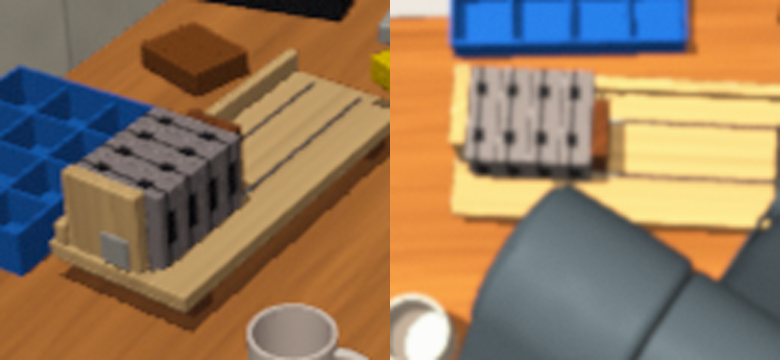

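The picture shows all four cases upright and packed, with flush fronts and no gaps, at (115–240,110–260) on the left and (465–590,70–175) on the right, and the bookend tight against them. One numeric check of the front and back edges, then hand in.

```bash
python3 - <<'E'
from h import *
for n in('top','side'):
    p,d=capture(n);P=cloud(n,d);z=P[...,2];q=(P[...,:2]-O)@Rs*1e3;x,y=q[...,0],q[...,1]
    for yc in(164,132,100,68,45):
        m=(z>.115)&(z<.14)&(abs(y-yc)<11)&(abs(x)<78)
        print(n,yc,np.percentile(x[m],[1,99]).round(1),np.median(z[m]).round(4))
E
```

```text
top 164 [-40.   57.7] 0.1285
top 132 [-39.7  59. ] 0.1282
top 100 [-40.5  56.6] 0.1294
top 68 [-40.1  58. ] 0.1285
top 45 [-35.7  56.5] 0.1268
side 164 [-42.5  58. ] 0.1273
side 132 [-41.7  57.7] 0.1274
side 100 [-43.  57.] 0.1273
side 68 [-43.2  56.2] 0.1277
side 45 [-33.6  49.4] 0.1265
```

```bash
python3 -c "
from rig import *
print(hand_in())"
```

```text
the job is handed in; nothing more can be done
None
```

The job is handed in at about 24 s of the 67 s allowed: all four cases stand upright with fronts flush to about 1.5 mm, back against the rear rail, pressed against the end plate with about 19 N held on the bookend for roughly 0.4 s, and the bookend is left there.

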